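# Set out the goldsmith's bench for hammering a bangle

## Robot

A 6-joint arm with a two-finger parallel gripper is mounted at the origin on the work surface. World frame = base frame: x ahead of the robot, y to its left, z up, the work surface at z = 0. Lengths are in m, angles in rad, forces in N, time in s.
With the tool pointing down it reaches from about 0.25 to 0.775 m from the base axis. Payload 4 kg.
Tool frame: the origin (TCP) lies between the finger pads; the fingertips stand 14 mm ahead of it and the grasp point (between the pads) lies 5 mm behind it (nose_length is the distance from the TCP to the fingertips, in m); z points along the fingers, y is the line along which they close (so a half turn about z gives the same grasp; the last joint's range is limited). The gripper opens to 94 mm and grips with 3 to 60 N. Pads are 16 mm wide; open, the fingers measure 119 mm over their backs; the gripper's body (75 mm by 177 mm) begins 78 mm behind the grasp point.
Start: joints at [-1.302, 0.087, 1.371, -0, 1.684, -0.103], TCP at [0.2, -0.512, 0.22] pointing down, gripper open.
Joint ranges: [-3.1, 3.1], [-0.76, 2.03], [0.27, 2.55], [-1.08, 4.22], [0.17, 2.65], [-2.57, 2.57]. Speed limits (rad/s): [2.79, 2.79, 3.14, 3.14, 3.14, 3.14].

## Interface

Orientations are given as [roll, pitch, yaw] about the fixed x, y, z axes, in that order (R = Rz(yaw) Ry(pitch) Rx(roll)).
In Python, from bench import * gives the robot as it stands.
- The arm moves only by the tool move_arm, never from a script. Its argument "steps" is one flat list of numbers, 7 for each row, row after row: the turn, a rotation vector about the world's x, y, z in rad, then the shift along the world's x, y, z in m, then the opening, from 0 (shut) to 1 (fully open). A call has 1 to 12 rows; each row is the pose to reach, as a shift and turn from the pose commanded when the call began; what a row does not reach only later rows make up. A row lasts 1/10 s, in which the tool goes at most 50 mm and 8.59 degrees, less where a joint would pass 70% of its speed; a pose out of reach is approached as far as the arm can. A call with a gripper value outside its range is refused whole. The fingers move at their own pace and stop on an object; the grip force is fixed at half the most. Time passes only in rows, so rows that repeat a pose let the fingers close. It gives the time, the measured TCP pose, the force, the opening and the grip force at its end, in the units of the state.
- get_obs(): the state, without advancing time (a new reading comes with each control period).
- snapshot(name): name is "scene" or "side" or "wrist"; returns (picture, depth): 420x560x3 uint8, red, green, blue; 420x560 float32, m along the optical axis (not along the pixel's ray), 0 where there is no reading.
- camera_model(name): a dict with "fx", "fy", "cx", "cy" (pixels), "k1" (the pictures are not rectified: a ray, as slopes to the right and down, at radius r is drawn at 1 + k1 r^2 times it, then the intrinsics apply), "rvec" (rotation vector, rad) and "tvec" (3), from world to camera coordinates, as OpenCV has them. Camera axes: x right, y down, z forward; pixel columns grow to the right and rows downward; lengths in m; the calibration is good to about 2 mm. A picture is of the moment at which its call begins: read the wrist's pose just before it. camera_model takes no time and is no camera call; for the wrist camera it gives the pose at the moment of the call.
- close_job(): hands the job in; it is judged then, once.
Trained networks look in the newest picture that a camera, given by its name, has taken for a name from the list of things; names that differ only in an ending like _2 or _b are one class to them, and where a whole thing is asked for, a point or a joint stands for the part that bears it (a point fixed in the world has none). Each returns a list of dicts, best first, with "score" (0 to 1); they miss things now and then, are a little off and sometimes report something else, mostly with a low value. They report only what shows in the picture. A call takes as long as a camera call. They do not tell look-alikes from the thing itself.
- silhouettes(camera, target): "pixels" (420x560 bool, what is visible of it) and "uv" ([column, row] in pixels, amid what is visible of it).
- spot_point(camera, target): "uv" ([column, row] in pixels: a listed point, or the origin of a listed thing).
The state is a dict: "time": time; "joint_positions": joint angles; "qvel": joint speeds; "joint_torque": joint torques, N m; "tool_pos": TCP position; "ee_rot": TCP orientation; "wrist_force": force on the tool from outside, world axes, zero at the start; "wrist_torque": the same for the moment, N m; "width": finger opening in m; "finger_force": force on a finger pad.
Only numpy, scipy, OpenCV 4.12 (cv2) and the standard library are available. Lean on these libraries where they do the work, as an engineer would, in place of code of your own. Each camera call takes 0.05 s, during which the arm holds its last target. There are 200 camera calls.

## Task

Get the goldsmith's bench ready for hammering: put the steel bench block centred and square on the black rubber pad, and the brass bangle lying flat in the middle of the block; stand the white flux pot on the board midway between its two jars, keeping it upright throughout. Lay the hammer flat on the bench just behind the pad (the far side from the robot, the edge with the yellow stripe), parallel to that edge and centred along it, its head to the left as the robot sees it, with a finger's width (about 2 cm) between head and pad. Leave the copper bangle and the black loupe where they are.

Things in the scene. Friction and masses are not known exactly. Their poses are not given: they have to be found in the camera images.
- pad: Fixed black rubber pad, 100 x 100 mm square, 10 mm thick, flat on the bench, with a yellow stripe along its far (+x) edge. Origin at the centre of its underside; x points away from the robot to the striped edge (yaw within 0.25 rad of the world's), y to the left, z up.
- jar_board: Fixed pale plywood board, 70 mm (x) by 190 mm (y), 10 mm thick, flat on the bench, with two fixed amber jars 48 mm in diameter, tops 70 mm above the bench, 70 mm either side of its middle along y: red lid at +y (left), green lid at -y; 92 mm free between them. Origin at the centre of the underside, z up, yaw within 0.25 rad of the world's.
- board_middle (a point): Point on the board's upper face midway between the two jars, 10 mm above the bench; axes as the board's.
- bench_block: Loose bright steel block, 60 x 60 x 20 mm high, about 0.5 kg. Origin at the centre of its underside, x and y along its sides, z up; starts flat on the bench within 0.3 rad of the world's yaw.
- brass_bangle: Loose bright yellow brass bangle lying flat: a plain ring 54 mm outside, 46 mm inside diameter, 16 mm high. Origin at the centre of its underside (in the empty middle), z up along its axis.
- flux_pot: Loose white ceramic pot, an upright cylinder 40 mm in diameter and 36 mm high, with a blue knob 20 mm in diameter on top, 42 mm high in all. Origin at the centre of its underside, z up.
- hammer: Loose small hammer lying flat, 168 mm long. Its x runs along the handle to the head. Pale handle 14 mm in diameter, axis 13 mm up, bare from x = -55 to +55 mm; butt 26 mm thick behind. Steel head across it at x = +70 mm, 60 mm long (along y), 26 mm thick. Origin at bench level under mid-length. Balances at about x = +55 mm. Starts head away from the robot, yaw 0.2 to 0.9 rad (left).
- hammer_head (a point): Centre of the hammer's head, 13 mm above the bench.
- copper_bangle: Loose dark red copper bangle lying flat, same shape and size as the brass one. Not part of the job: leave alone. Origin at the centre of its underside.
- loupe: Loose black eyepiece loupe, an upright cylinder 32 mm in diameter, 28 mm high, with a small pale lens on top. Not part of the job: leave alone. Origin at the centre of its underside.
Things that resemble listed ones, but are neither listed nor needed, are in the scene too. Of the things like the bench_block, leave any that is blue, green or turquoise; of the rest the larger one is meant.

How it is judged:
At the end, for the whole second after the job is handed in: Block flat on pad, within 12 mm and 0.2 rad; brass bangle on block within 11 mm; pot upright on board within 13 mm of the jars' midpoint; hammer flat behind pad, head 2 to 42 mm off it, centred within 35 mm, parallel within 0.2 rad, head left; all at rest (horizontal distance between bench_block and pad below 0.012 m and z of bench_block in the frame of pad between 0.007 and 0.013 m and angle between each of bench_block, flux_pot's own z axis and vertical below 0.08 rad and (angle between the x axis of bench_block and the x axis of pad, either way round below 0.2 rad or angle between the x axis of bench_block and the y axis of pad, either way round below 0.2 rad) and horizontal distance between brass_bangle and bench_block below 0.011 m and z of brass_bangle in the frame of bench_block between 0.017 and 0.023 m and horizontal distance between flux_pot and board_middle below 0.013 m and z of flux_pot in the frame of jar_board between 0.007 and 0.013 m and x of hammer in the frame of pad between 0.082 and 0.122 m and y of hammer in the frame of pad between -0.035 and 0.035 m and angle between the x axis of hammer and the y axis of pad, either way round below 0.2 rad and y of hammer_head in the frame of pad above 0.02 m and height (world z) of hammer below 0.006 m and angle between hammer's own z axis and vertical below 0.15 rad and linear speed of each of bench_block, brass_bangle, flux_pot, hammer below 0.02 m/s); the robot touches nothing.
It fails at once if the copper bangle is moved more than 20 mm (distance of copper_bangle from where it was at the start of the episode above 0.02 m).
It fails at once if the loupe is moved more than 20 mm (distance of loupe from where it was at the start of the episode above 0.02 m).
It fails at once if the flux pot is tipped (angle between flux_pot's own z axis and vertical above 0.6 rad).
It also fails if it takes over 102 s, if anything falls off the work surface, if the arm or the gripper's body presses on something with over 40 N, if the wrist force passes 120 N, or if a joint passes its speed limit or range.

## Working session

There is one attempt and no reset: what is moved stays moved. The work goes in short steps, Python scripts to look and compute and a tool call to move; the robot and the scene stay as the last step left them, time stands still between calls to the robot, and variables do not carry over. Pictures are saved under pics/ and viewed, at most 14 in all, crops included, and the job is handed in when it is done.

Besides the shell and the picture viewer there is one more tool, called by a JSON object that holds its "name" and its "arguments", one argument or row to a line. move_arm: Moves the arm, as the interface text tells. Its arguments: {"type":"object","properties":{"steps":{"type":"array"}},"required":["steps"]}

```bash
ls; mkdir -p pics; cat > h.py <<'E'
from bench import *
import numpy as np, cv2
def shot(cam,fn=None):
    p,d=snapshot(cam)
    if fn: cv2.imwrite('pics/'+fn,p[:,:,::-1])
    return p,d,camera_model(cam)
def rays(m,uv):
    K=np.array([[m['fx'],0,m['cx']],[0,m['fy'],m['cy']],[0,0,1.]])
    u=cv2.undistortPoints(np.array(uv,float).reshape(-1,1,2),K,np.array([m['k1'],0,0,0.])).reshape(-1,2)
    return np.c_[u,np.ones(len(u))]
def world(m,uv,depth):
    R=cv2.Rodrigues(np.array(m['rvec'],float))[0];t=np.array(m['tvec'],float).ravel()
    return (rays(m,uv)*np.asarray(depth).reshape(-1,1)-t)@R
def onz(m,uv,z):
    R=cv2.Rodrigues(np.array(m['rvec'],float))[0];t=np.array(m['tvec'],float).ravel()
    r=rays(m,uv)@R;o=-R.T@t
    return o+r*((z-o[2])/r[:,2])[:,None]
def cloud(m,d,mask):
    v,u=np.nonzero(mask&(d>0))
    return world(m,np.c_[u,v],d[v,u])
E
python3 - <<'E'
from h import *
for c in('scene','side','wrist'):
    p,d,m=shot(c,c+'0.png')
    R=cv2.Rodrigues(np.array(m['rvec'],float))[0];print(c,-R.T@np.array(m['tvec']).ravel(),m['k1'],m['fx'])
E
```

```text
pics
scene [ 1.05731011 -0.50393384  0.7508481 ] 0.016570931269917665 479.71757668411544
side [0.28275348 0.76863103 0.70589855] -0.10341570425515906 419.3174136406821
wrist [ 0.27263936 -0.48279028  0.38369033] -0.01758894356471628 327.8648983725395
```

View pics/scene0.png

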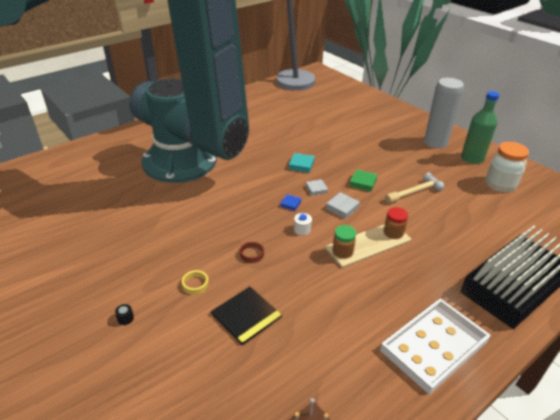

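View pics/side0.png

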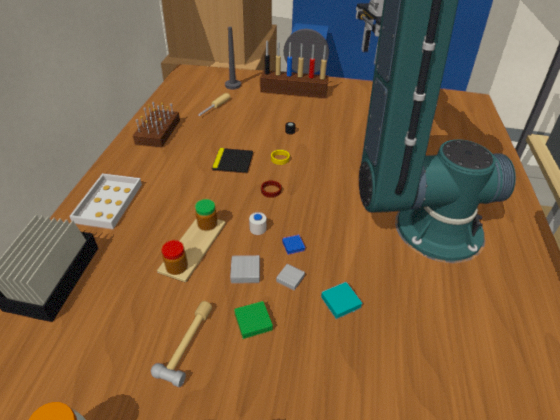

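Block look-alikes in the scene view: turquoise (302,162), green (363,180), blue (291,202), small grey (317,187) and large grey (342,205). The large grey one is meant (side view 245,269). The brass bangle is at (195,282), copper at (252,252), the pot at (303,223) and the hammer at (415,190).

```bash
cat > meas.py <<'E'
from h import *
def run():
    out={}
    for c in('scene','side'):
        p,d,m=shot(c)
        for n in('pad','jar_board','bench_block','brass_bangle','copper_bangle','flux_pot','hammer','loupe'):
            for s in silhouettes(c,n)[:4]:
                if s['score']<.3: continue
                P=cloud(m,d,s['pixels'])
                if len(P)<5: continue
                z=np.percentile(P[:,2],90)
                T=P[np.abs(P[:,2]-z)<.006]
                (cx,cy),(w,h),a=cv2.minAreaRect(T[:,:2].astype(np.float32))
                print(c,n,round(s['score'],2),np.round(s['uv']),'ztop %.3f'%z,'c %.3f %.3f'%(cx,cy),'wh %.3f %.3f a %.1f'%(w,h,a),len(T))
run()
E
python3 meas.py
python3 - <<'E'
import cv2
i=cv2.imread('pics/side0.png')
cv2.imwrite('pics/crop_side.png',cv2.resize(i[120:400,130:380],None,fx=2.1,fy=2.1,interpolation=cv2.INTER_CUBIC))
E
```

```text
scene pad 0.85 [246. 312.] ztop 0.011 c 0.560 -0.173 wh 0.102 0.101 a 3.7 2155
scene jar_board 0.94 [369. 242.] ztop 0.069 c 0.566 0.163 wh 0.187 0.049 a 79.3 522
scene bench_block 0.83 [364. 181.] ztop 0.021 c 0.395 0.333 wh 0.058 0.066 a 29.8 302
scene bench_block 0.8 [301. 162.] ztop 0.020 c 0.229 0.254 wh 0.060 0.064 a 36.5 272
scene bench_block 0.77 [318. 184.] ztop 0.015 c 0.339 0.211 wh 0.045 0.048 a 68.3 181
scene bench_block 0.71 [340. 205.] ztop 0.020 c 0.437 0.212 wh 0.061 0.064 a 11.7 391
scene brass_bangle 0.79 [196. 276.] ztop 0.015 c 0.430 -0.209 wh 0.052 0.053 a 39.3 183
scene brass_bangle 0.72 [341. 205.] ztop 0.020 c 0.435 0.212 wh 0.065 0.066 a 11.4 412
scene copper_bangle 0.71 [250. 244.] ztop 0.015 c 0.431 -0.064 wh 0.052 0.052 a 34.2 123
scene flux_pot 0.9 [303. 222.] ztop 0.040 c 0.436 0.079 wh 0.037 0.037 a 75.9 130
scene hammer 0.6 [416. 191.] ztop 0.023 c 0.498 0.398 wh 0.161 0.060 a 75.9 251
scene loupe 0.81 [126. 315.] ztop 0.028 c 0.424 -0.360 wh 0.030 0.030 a 64.2 185
side pad 0.67 [182. 357.] ztop 0.024 c 0.503 0.401 wh 0.166 0.058 a 79.8 714
side pad 0
[... 274 characters left out ...]
.436 0.215 wh 0.060 0.062 a 11.2 606
side bench_block 0.89 [252. 320.] ztop 0.020 c 0.395 0.334 wh 0.060 0.060 a 28.3 855
side bench_block 0.75 [294. 244.] ztop 0.014 c 0.345 0.124 wh 0.044 0.041 a 20.8 260
side bench_block 0.7 [344. 299.] ztop 0.020 c 0.229 0.258 wh 0.061 0.061 a 36.5 767
side brass_bangle 0.6 [278. 155.] ztop 0.015 c 0.430 -0.205 wh 0.052 0.052 a 5.9 91
side copper_bangle 0.58 [269. 187.] ztop 0.015 c 0.431 -0.059 wh 0.049 0.054 a 9.6 99
side flux_pot 0.59 [255. 224.] ztop 0.039 c 0.437 0.082 wh 0.037 0.037 a 11.0 143
side hammer 0.96 [178. 362.] ztop 0.024 c 0.497 0.404 wh 0.166 0.058 a 74.3 684
side loupe 0.4 [288. 128.] ztop 0.028 c 0.423 -0.353 wh 0.025 0.024 a 13.8 40
```

View pics/crop_side.png

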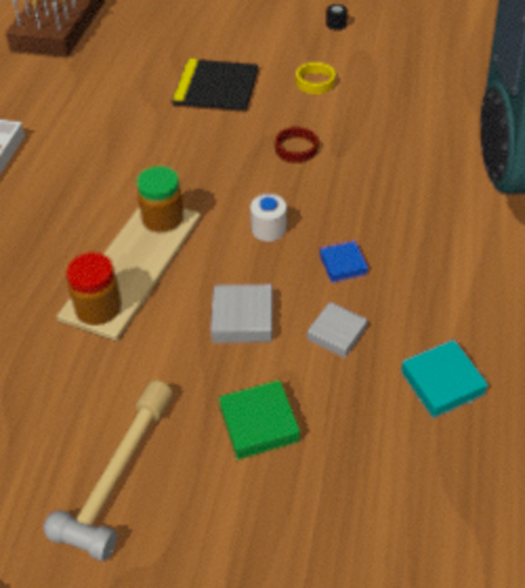

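```bash
cat > m2.py <<'E'
from h import *
o=get_obs();print({k:np.round(o[k],3) for k in('time','joint_positions','tool_pos','ee_rot','width')})
for c in('scene','side'):
    p,d,m=shot(c)
    hsv=cv2.cvtColor(p,cv2.COLOR_RGB2HSV)
    v,u=np.nonzero(d>0); W=np.zeros(d.shape+(3,)); W[v,u]=world(m,np.c_[u,v],d[v,u])
    X,Y,Z=W[...,0],W[...,1],W[...,2]
    reg=(np.hypot(X-.567,Y-.165)<.13)&(abs(Z-.07)<.006)
    js=[]
    for n,h in(('green',(hsv[...,0]>45)&(hsv[...,0]<80)),('red',(hsv[...,0]<8)|(hsv[...,0]>172))):
        k=reg&h&(hsv[...,1]>120); cc=np.array(cv2.minEnclosingCircle(W[k][:,:2].astype(np.float32))[0]);js.append(cc);print(c,n,cc,k.sum())
    e=js[1]-js[0];print('mid',(js[0]+js[1])/2,'len',np.hypot(*e),'board yaw',np.arctan2(-e[0],e[1]))
    k=(np.hypot(X-.56,Y+.17)<.09)&(hsv[...,0]>22)&(hsv[...,0]<36)&(hsv[...,1]>150)&(Z>.004)&(X>.5);print('stripe',cv2.minAreaRect(W[k][:,:2].astype(np.float32)))
    k=(np.hypot(X-.49,Y-.4)<.13)&(Z>.008)&(Z<.04)&~((np.hypot(X-.395,Y-.333)<.05))
    q=W[k];cn=q.mean(0)[:2];
    s=(hsv[...,1]>90)&k; hq=W[s][:,:2];ev=np.linalg.svd(hq-hq.mean(0),full_matrices=False)[2][0];ev*=np.sign(ev[0])
    t=(q[:,:2]-hq.mean(0))@ev;print('hammer yaw',np.arctan2(ev[1],ev[0]),'mid',hq.mean(0)+ev*(t.min()+t.max())/2,'len',np.ptp(t), 'n',len(t))
    for n in('hammer','hammer_head'):
        for s in spot_point(c,n)[:2]: print(n,s['score'],onz(m,[s['uv']],0.013 if 'head' in n else 0.0)[0])
E
python3 m2.py
```

```text
{'time': np.float64(1.05), 'joint_positions': array([-1.302,  0.087,  1.371,  0.   ,  1.684, -0.103]), 'tool_pos': array([ 0.2  , -0.512,  0.22 ]), 'ee_rot': array([ 3.142, -0.   ,  0.372]), 'width': np.float64(0.094)}
scene green [0.5546782  0.09429932] 221
scene red [0.58263224 0.23434679] 224
mid [0.56865522 0.16432305] len 0.14281009736882758 board yaw -0.19701480022383516
stripe ((0.6023392677307129, -0.176923930644989), (0.07959122955799103, 0.011501855216920376), 87.88955688476562)
hammer yaw 1.3877044377214884 mid [0.50859759 0.39808029] len 0.1690807204291349 n 473
hammer 0.84 [0.49475759 0.39538368 0.        ]
hammer_head 0.63 [0.50609155 0.46498758 0.013     ]
side green [0.55552745 0.09775154] 231
side red [0.58088368 0.23650573] 307
mid [0.56820557 0.16712863] len 0.14105199606771288 board yaw -0.1807477060696404
stripe ((0.6023533344268799, -0.16863545775413513), (0.01725829765200615, 0.09484078735113144), 4.4311418533325195)
hammer yaw 1.3813542431324801 mid [0.50289488 0.40130212] len 0.1682361076919675 n 1118
hammer 0.58 [0.49664084 0.40122208 0.        ]
hammer_head 0.63 [0.51781148 0.46842187 0.013     ]
```

{"name": "move_arm", "arguments": {
  "steps": [0,0,-0.17,0.17,0.54,0,0.8,0,0,-0.17,0.17,0.54,0,0.8,0,0,-0.17,0.17,0.54,0,0.8,0,0,-0.17,0.17,0.54,0,0.8,0,0,-0.17,0.17,0.54,0,0.8,0,0,-0.17,0.17,0.54,0,0.8,0,0,-0.17,0.17,0.54,0,0.8,0,0,-0.17,0.17,0.54,0,0.8,0,0,-0.17,0.17,0.54,0,0.8,0,0,-0.17,0.17,0.54,0,0.8,0,0,-0.17,0.17,0.54,0,0.8,0,0,-0.17,0.17,0.54,0,0.8]
}}

```text
time: 2.55
tool_pos: [0.3701, 0.0316, 0.2197]
ee_rot: [-3.14, -0.001, 0.208]
wrist_force: [-0.1, -0.9, 0.4]
width: 0.075
finger_force: 0.0
```

```bash
cat > m3.py <<'E'
import sys
from h import *
fn=sys.argv[1]; names=sys.argv[2:]
o=get_obs();print(np.round(o['tool_pos'],4),np.round(o['ee_rot'],3),o['width'])
p,d,m=shot('wrist',fn)
for n in names:
    for s in silhouettes('wrist',n)[:4]:
        if s['score']<.3: continue
        P=cloud(m,d,s['pixels'])
        if len(P)<5: continue
        z=np.percentile(P[:,2],90);T=P[np.abs(P[:,2]-z)<.006]
        (cx,cy),(w,h),a=cv2.minAreaRect(T[:,:2].astype(np.float32))
        print(n,round(s['score'],2),np.round(s['uv']),'ztop %.3f'%z,'c %.4f %.4f'%(cx,cy),'wh %.3f %.3f a %.1f'%(w,h,a),len(T))
E
python3 m3.py w1.png bench_block flux_pot copper_bangle
```

```text
[0.3701 0.0316 0.2197] [-3.14e+00 -1.00e-03  2.08e-01] 0.07504927066462384
bench_block 0.83 [124.  97.] ztop 0.021 c 0.4347 0.2142 wh 0.060 0.061 a 11.2 3345
bench_block 0.8 [119. 187.] ztop 0.016 c 0.3372 0.2150 wh 0.045 0.045 a 68.9 1483
bench_block 0.77 [ 22. 117.] ztop 0.021 c 0.3930 0.3315 wh 0.059 0.058 a 28.9 2286
bench_block 0.73 [198. 197.] ztop 0.015 c 0.3441 0.1223 wh 0.041 0.042 a 26.5 1230
flux_pot 0.93 [243. 126.] ztop 0.042 c 0.4348 0.0816 wh 0.036 0.036 a 12.0 585
copper_bangle 0.82 [386. 163.] ztop 0.016 c 0.4299 -0.0612 wh 0.052 0.053 a 11.6 578
```

View pics/w1.png

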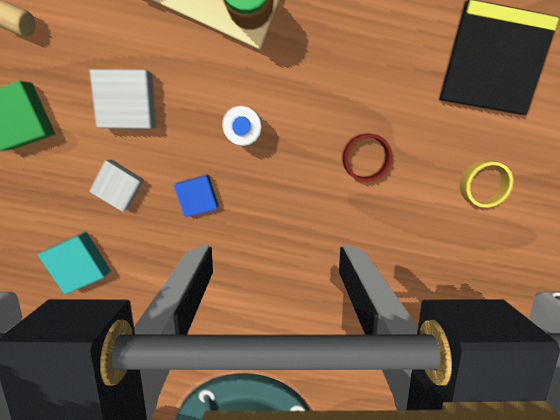

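{"name": "move_arm", "arguments": {
  "steps": [0,0,-0.006,0.066,0.186,-0.02,0.8,0,0,-0.006,0.066,0.186,-0.02,0.8,0,0,-0.006,0.066,0.186,-0.02,0.8,0,0,-0.006,0.066,0.186,-0.02,0.8,0,0,-0.006,0.066,0.186,-0.065,0.8,0,0,-0.006,0.066,0.186,-0.11,0.8,0,0,-0.006,0.066,0.186,-0.14,0.8,0,0,-0.006,0.066,0.186,-0.165,0.8,0,0,-0.006,0.066,0.186,-0.18,0.8,0,0,-0.006,0.066,0.186,-0.192,0.8,0,0,-0.006,0.066,0.186,-0.203,0.8,0,0,-0.006,0.066,0.186,-0.203,0.8]
}}

```text
time: 3.95
tool_pos: [0.4353, 0.2124, 0.0153]
ee_rot: [3.141, 0.002, 0.194]
wrist_force: [-0.2, 0.7, 0.1]
width: 0.0752
finger_force: 0.0
```

{"name": "move_arm", "arguments": {
  "steps": [0,0,0,0,0,0,0.4,0,0,0,0,0,0,0.4,0,0,0,0,0,0,0.4,0,0,0,0,0,0,0.4,0,0,0,0,0,0,0.4]
}}

```text
time: 4.45
tool_pos: [0.4367, 0.2137, 0.0176]
ee_rot: [3.141, -0.002, 0.196]
wrist_force: [-0.1, -0.9, 4.9]
width: 0.0595
finger_force: 30.0
```

{"name": "move_arm", "arguments": {
  "steps": [0,0,0,0,0,0.03,0.4,0,0,0,0,0,0.07,0.4,0,0,0,0,0,0.115,0.4,0,0,-0.126,0.015,-0.04,0.12,0.4,0,0,-0.126,0.03,-0.085,0.12,0.4,0,0,-0.126,0.045,-0.13,0.12,0.4,0,0,-0.126,0.06,-0.175,0.12,0.4,0,0,-0.126,0.075,-0.22,0.12,0.4,0,0,-0.126,0.09,-0.265,0.12,0.4,0,0,-0.126,0.105,-0.31,0.12,0.4,0,0,-0.126,0.12,-0.35,0.12,0.4,0,0,-0.126,0.125,-0.38,0.12,0.4]
}}

```text
time: 5.65
tool_pos: [0.5605, -0.1686, 0.1339]
ee_rot: [-3.14, 0.003, 0.068]
wrist_force: [0.0, 0.3, -4.5]
width: 0.0599
finger_force: 30.0
```

```bash
python3 m3.py w2.png pad bench_block brass_bangle; python3 - <<'E'
from h import *
for c in('scene','side'):
    p,d,m=shot(c)
    for n in('bench_block',):
        for s in silhouettes(c,n)[:6]:
            P=cloud(m,d,s['pixels']);P=P[np.hypot(P[:,0]-.56,P[:,1]+.17)<.08]
            if len(P)>50:
                print(c,s['score'],np.round(P.mean(0),3),np.round([P.min(0),P.max(0)],3))
E
```

```text
[ 0.5605 -0.1686  0.1339] [-3.14e+00  3.00e-03  6.80e-02] 0.05987858043881083
pad 0.8 [281. 183.] ztop 0.011 c 0.5800 -0.1758 wh 0.058 0.100 a 2.6 6304
bench_block 0.77 [275. 264.] ztop 0.137 c 0.5592 -0.1727 wh 0.060 0.061 a 4.2 10960
brass_bangle 0.76 [288. 324.] ztop 0.017 c 0.4433 -0.2111 wh 0.016 0.051 a 4.1 175
brass_bangle 0.71 [280. 184.] ztop 0.011 c 0.5808 -0.1758 wh 0.057 0.100 a 2.6 6340
scene 0.62 [ 0.567 -0.166  0.132] [[ 0.489 -0.197 -0.001]
 [ 0.591 -0.118  0.139]]
side 0.55 [ 0.551 -0.154  0.134] [[ 0.528 -0.196  0.12 ]
 [ 0.588 -0.13   0.14 ]]
```

{"name": "move_arm", "arguments": {
  "steps": [0,0,-0.012,0,-0.006,-0.03,0.4,0,0,-0.012,0,-0.006,-0.06,0.4,0,0,-0.012,0,-0.006,-0.085,0.4,0,0,-0.012,0,-0.006,-0.097,0.4,0,0,-0.012,0,-0.006,-0.104,0.4,0,0,-0.012,0,-0.006,-0.109,0.4,0,0,-0.012,0,-0.006,-0.109,0.4]
}}

```text
time: 6.75
tool_pos: [0.5617, -0.1725, 0.0286]
ee_rot: [3.141, -0.002, 0.058]
wrist_force: [-0.3, -0.1, -4.3]
width: 0.0599
finger_force: 30.0
```

{"name": "move_arm", "arguments": {
  "steps": [0,0,0,0,0,0,0.8,0,0,0,0,0,0,0.8,0,0,0,0,0,0,0.8,0,0,0,0,0,0.03,0.8,0,0,0,0,0,0.07,0.8,0,0,0,-0.03,-0.01,0.11,0.8,0,0,0,-0.07,-0.02,0.11,0.75,0,0,0,-0.1,-0.02,0.11,0.75,0,0,0,-0.14,-0.02,0.11,0.75,0,0,0,-0.18,-0.02,0.11,0.75,0,0,0,-0.18,-0.02,0.11,0.75]
}}

```text
time: 7.85
tool_pos: [0.3775, -0.1921, 0.1379]
ee_rot: [3.141, 0.001, 0.055]
wrist_force: [0.2, 0.7, -0.4]
width: 0.0708
finger_force: 0.0
```

```bash
python3 m3.py w3.png pad bench_block brass_bangle
```

```text
[ 0.3775 -0.1921  0.1379] [3.141e+00 1.000e-03 5.500e-02] 0.07077265935318754
pad 0.9 [264.  34.] ztop 0.012 c 0.5312 -0.1729 wh 0.039 0.101 a 3.3 4641
bench_block 0.8 [262.  12.] ztop 0.031 c 0.5380 -0.1736 wh 0.012 0.060 a 3.3 1590
brass_bangle 0.83 [294. 179.] ztop 0.017 c 0.4314 -0.2074 wh 0.052 0.053 a 3.3 886
```

{"name": "move_arm", "arguments": {
  "steps": [0,0,0,0.05,-0.015,-0.02,0.75,0,0,0,0.05,-0.015,-0.05,0.75,0,0,0,0.05,-0.015,-0.08,0.75,0,0,0,0.05,-0.015,-0.1,0.75,0,0,0,0.05,-0.015,-0.112,0.75,0,0,0,0.05,-0.015,-0.12,0.75,0,0,0,0.05,-0.015,-0.12,0.75,0,0,0,0.05,-0.015,-0.12,0.4,0,0,0,0.05,-0.015,-0.12,0.4,0,0,0,0.05,-0.015,-0.12,0.4,0,0,0,0.05,-0.015,-0.12,0.4]
}}

```text
time: 9.15
tool_pos: [0.4317, -0.208, 0.0188]
ee_rot: [3.14, -0.002, 0.058]
wrist_force: [0.1, 0.0, 3.1]
width: 0.053
finger_force: 30.0
```

{"name": "move_arm", "arguments": {
  "steps": [0,0,0,0,0,0.04,0.4,0,0,0,0,0,0.08,0.4,0,0,0,0,0,0.11,0.4,0,0,0,0,0,0.11,0.4]
}}

```text
time: 9.55
tool_pos: [0.4336, -0.2092, 0.133]
ee_rot: [3.135, -0.009, 0.058]
wrist_force: [0.8, 0.7, -0.1]
width: 0.0532
finger_force: 30.0
```

```bash
python3 m3.py w4.png pad bench_block brass_bangle
```

```text
[ 0.4336 -0.2092  0.133 ] [ 3.135 -0.009  0.058] 0.05321372284748172
pad 0.7 [242.  98.] ztop 0.007 c 0.5541 -0.1700 wh 0.094 0.101 a 3.3 8087
bench_block 0.72 [233.  54.] ztop 0.027 c 0.5575 -0.1702 wh 0.060 0.060 a 3.3 6695
brass_bangle 0.61 [275. 296.] ztop 0.128 c 0.4300 -0.2074 wh 0.053 0.053 a 5.6 2295
```

View pics/w4.png

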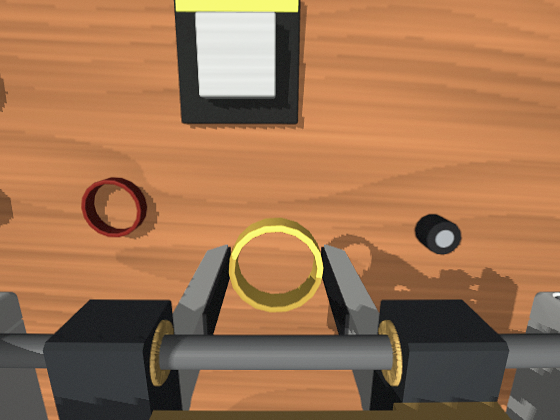

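{"name": "move_arm", "arguments": {
  "steps": [0,0,0,0.04,0.01,0,0.4,0,0,0,0.085,0.024,0,0.4,0,0,0,0.13,0.035,0,0.4,0,0,0,0.13,0.035,-0.03,0.4,0,0,0,0.13,0.035,-0.055,0.4,0,0,0,0.13,0.035,-0.07,0.4,0,0,0,0.13,0.035,-0.076,0.4,0,0,0,0.13,0.035,-0.079,0.4,0,0,0,0.13,0.035,-0.079,0.4]
}}

```text
time: 10.65
tool_pos: [0.5605, -0.1726, 0.0489]
ee_rot: [3.142, -0.0, 0.057]
wrist_force: [0.5, -1.6, -1.0]
width: 0.0529
finger_force: 30.0
```

{"name": "move_arm", "arguments": {
  "steps": [0,0,0,0,0,0,0.7,0,0,0,0,0,0,0.7,0,0,0,0,0,0,0.7,0,0,0,0,0,0.03,0.7,0,0,0,0,0,0.07,0.7,0,0,0,0,0,0.11,0.7,0,0,0,-0.045,0,0.13,0.7,0,0,0,-0.09,0,0.15,0.7,0,0,0,-0.13,0.02,0.15,0.7,0,0,0,-0.16,0.06,0.15,0.7,0,0,0,-0.17,0.1,0.15,0.7,0,0,0,-0.17,0.1,0.15,0.7]
}}

```text
time: 11.85
tool_pos: [0.3895, -0.0694, 0.1993]
ee_rot: [-3.141, -0.002, 0.062]
wrist_force: [0.8, -1.2, -0.5]
width: 0.0658
finger_force: 0.0
```

```bash
python3 m3.py w5.png pad bench_block brass_bangle flux_pot jar_board
```

```text
[ 0.3895 -0.0694  0.1993] [-3.141e+00 -2.000e-03  6.200e-02] 0.06577208377737134
pad 0.73 [369.  66.] ztop 0.011 c 0.5495 -0.1739 wh 0.079 0.101 a 3.5 4247
bench_block 0.95 [ 21. 295.] ztop 0.019 c 0.2452 0.2344 wh 0.058 0.013 a 32.1 314
bench_block 0.83 [108. 225.] ztop 0.014 c 0.3448 0.1192 wh 0.041 0.042 a 27.2 1292
bench_block 0.7 [392.  32.] ztop 0.031 c 0.5564 -0.1738 wh 0.053 0.061 a 3.0 2815
bench_block 0.56 [ 27. 224.] ztop 0.015 c 0.3383 0.2125 wh 0.045 0.045 a 67.4 1515
brass_bangle 0.91 [425.  36.] ztop 0.046 c 0.5548 -0.1738 wh 0.047 0.053 a 3.8 830
flux_pot 0.59 [133. 144.] ztop 0.041 c 0.4358 0.0792 wh 0.038 0.036 a 11.7 803
jar_board 0.74 [86. 25.] ztop 0.069 c 0.5428 0.0938 wh 0.023 0.046 a 5.0 1477
```

View pics/w5.png

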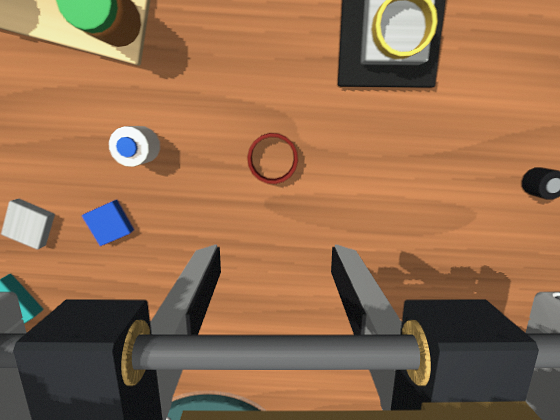

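{"name": "move_arm", "arguments": {
  "steps": [0,0,1.32,0.045,0.153,0,0.66,0,0,1.32,0.045,0.153,0,0.66,0,0,1.32,0.045,0.153,0,0.66,0,0,1.32,0.045,0.153,0,0.66,0,0,1.32,0.045,0.153,0,0.66,0,0,1.32,0.045,0.153,0,0.66,0,0,1.32,0.045,0.153,0,0.66,0,0,1.32,0.045,0.153,0,0.66,0,0,1.32,0.045,0.153,0,0.66,0,0,1.32,0.045,0.153,-0.04,0.66,0,0,1.32,0.045,0.153,-0.08,0.66,0,0,1.32,0.045,0.153,-0.08,0.66]
}}

```text
time: 13.35
tool_pos: [0.4316, 0.0795, 0.1121]
ee_rot: [-3.128, 0.004, 1.376]
wrist_force: [-0.9, -0.8, -0.1]
width: 0.0618
finger_force: 0.0
```

```bash
python3 m3.py w6.png flux_pot jar_board hammer
```

```text
[0.4316 0.0795 0.1121] [-3.128  0.004  1.376] 0.0618210970882191
flux_pot 0.79 [283. 218.] ztop 0.046 c 0.4378 0.0824 wh 0.037 0.038 a 22.7 1193
jar_board 0.56 [432. 108.] ztop 0.074 c 0.5555 0.0980 wh 0.045 0.045 a 60.8 4076
```

View pics/w6.png

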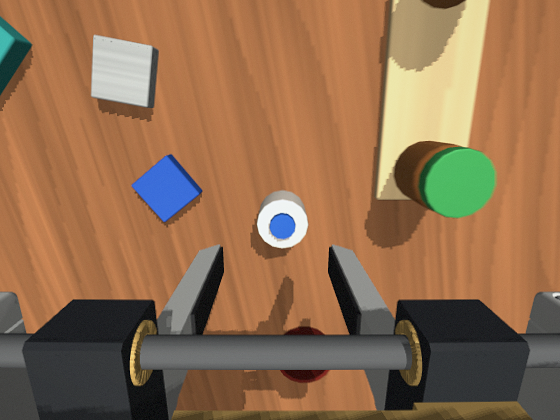

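{"name": "move_arm", "arguments": {
  "steps": [0,0,0,0,0,-0.03,0.66,0,0,0,0,0,-0.06,0.66,0,0,0,0,0,-0.08,0.66,0,0,0,0,0,-0.092,0.66,0,0,0,0,0,-0.1,0.66,0,0,0,0,0,-0.1,0.66,0,0,0,0,0,-0.1,0.3,0,0,0,0,0,-0.1,0.3,0,0,0,0,0,-0.1,0.3,0,0,0,0,0,-0.1,0.3,0,0,0,0,0,-0.1,0.3]
}}

```text
time: 14.65
tool_pos: [0.4364, 0.0806, 0.0194]
ee_rot: [3.14, -0.0, 1.378]
wrist_force: [-1.3, 0.5, 3.9]
width: 0.0394
finger_force: 30.0
```

{"name": "move_arm", "arguments": {
  "steps": [0,0,0,0,0,0.03,0.3,0,0,0,0,0,0.07,0.3,0,0,0,0,0,0.11,0.3,0,0,0,0.03,0.02,0.12,0.3,0,0,0,0.07,0.045,0.12,0.3,0,0,0,0.105,0.07,0.12,0.3,0,0,0,0.132,0.084,0.12,0.3,0,0,0,0.132,0.084,0.12,0.3,0,0,0,0.132,0.084,0.12,0.3]
}}

```text
time: 15.55
tool_pos: [0.5673, 0.1645, 0.1371]
ee_rot: [-3.139, 0.001, 1.378]
wrist_force: [-0.6, 0.5, -1.1]
width: 0.039
finger_force: 30.0
```

```bash
python3 m3.py w7.png flux_pot jar_board; sed -n 4,14p m2.py > /dev/null; python3 - <<'E'
from h import *
for c in('scene','side','wrist'):
    p,d,m=shot(c)
    hsv=cv2.cvtColor(p,cv2.COLOR_RGB2HSV)
    v,u=np.nonzero(d>0); W=np.zeros(d.shape+(3,)); W[v,u]=world(m,np.c_[u,v],d[v,u])
    X,Y,Z=W[...,0],W[...,1],W[...,2]
    reg=(np.hypot(X-.567,Y-.165)<.13)&(abs(Z-.07)<.008)
    for n,h in(('green',(hsv[...,0]>45)&(hsv[...,0]<80)),('red',(hsv[...,0]<8)|(hsv[...,0]>172))):
        k=reg&h&(hsv[...,1]>120)
        if k.sum()>20: print(c,n,cv2.minEnclosingCircle(W[k][:,:2].astype(np.float32)),k.sum())
    k=(np.hypot(X-.567,Y-.165)<.08)&(Z>.09)&(Z<.17)&(hsv[...,0]>105)&(hsv[...,0]<130)&(hsv[...,1]>120)
    if k.sum()>10: print(c,'knob',W[k].mean(0),cv2.minEnclosingCircle(W[k][:,:2].astype(np.float32)),k.sum())
E
```

```text
[0.5673 0.1645 0.1371] [-3.139e+00  1.000e-03  1.378e+00] 0.0389828124362966
flux_pot 0.56 [278. 273.] ztop 0.160 c 0.5664 0.1660 wh 0.038 0.037 a 11.9 2606
jar_board 0.83 [275. 172.] ztop 0.071 c 0.5671 0.1664 wh 0.183 0.045 a 78.9 4332
scene green ((0.5553447008132935, 0.09340426325798035), 0.021383672952651978) 214
scene red ((0.5828896760940552, 0.2347021847963333), 0.024673601612448692) 244
scene knob [0.56714424 0.16235936 0.15987516] ((0.56754070520401, 0.16267670691013336), 0.00981764867901802) 33
side green ((0.5545893311500549, 0.09884506464004517), 0.02370963804423809) 196
side red ((0.5810537934303284, 0.23574542999267578), 0.022948674857616425) 322
side knob [0.56654213 0.16648433 0.16034487] ((0.5664286613464355, 0.16619983315467834), 0.010059673339128494) 46
wrist green ((0.553708553314209, 0.09595736116170883), 0.022237565368413925) 731
wrist red ((0.5805630087852478, 0.23480328917503357), 0.022852109745144844) 3348
wrist knob [0.56714259 0.16608534 0.16078336] ((0.5668241381645203, 0.16520509123802185), 0.021484054625034332) 1275
```

View pics/w7.png

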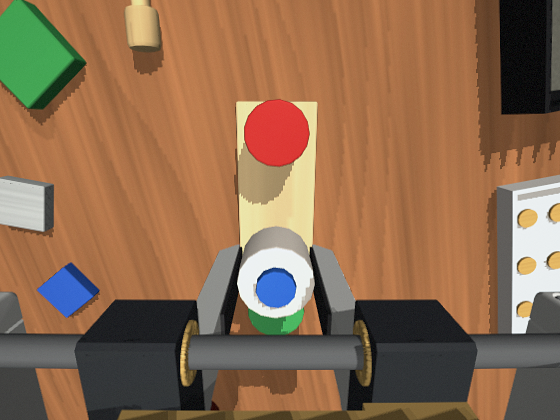

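{"name": "move_arm", "arguments": {
  "steps": [0,0,0,0.001,0,-0.03,0.3,0,0,0,0.001,0,-0.06,0.3,0,0,0,0.001,0,-0.085,0.3,0,0,0,0.001,0,-0.097,0.3,0,0,0,0.001,0,-0.104,0.3,0,0,0,0.001,0,-0.109,0.3,0,0,0,0.001,0,-0.109,0.3,0,0,0,0.001,0,-0.109,0.66,0,0,0,0.001,0,-0.109,0.66,0,0,0,0.001,0,-0.109,0.66]
}}

```text
time: 16.85
tool_pos: [0.5695, 0.1647, 0.0307]
ee_rot: [3.14, -0.001, 1.378]
wrist_force: [-0.1, -0.2, 0.1]
width: 0.0599
finger_force: 0.0
```

{"name": "move_arm", "arguments": {
  "steps": [0,0,0,0,0,0.03,0.66,0,0,0,0,0,0.07,0.66,0,0,0,0,0,0.11,0.66,0,0,0,0,0,0.15,0.66,0,0,0,-0.02,0.04,0.17,0.5,0,0,0,-0.04,0.08,0.18,0.5,0,0,0,-0.05,0.12,0.18,0.5,0,0,0,-0.06,0.16,0.18,0.5,0,0,0,-0.06,0.17,0.18,0.5,0,0,0,-0.06,0.17,0.18,0.5]
}}

```text
time: 17.85
tool_pos: [0.5084, 0.3359, 0.2096]
ee_rot: [3.141, 0.0, 1.381]
wrist_force: [-0.3, -0.1, 0.4]
width: 0.0469
finger_force: 0.0
```

```bash
python3 - <<'E'
from h import *
o=get_obs();print(np.round(o['tool_pos'],4),np.round(o['ee_rot'],3))
p,d,m=shot('wrist','w8.png')
for n in('hammer','hammer_head'):
    for s in spot_point('wrist',n)[:2]: print(n,s['score'],s['uv'],onz(m,[s['uv']],0.013 if 'head' in n else 0.0)[0])
S=silhouettes('wrist','hammer')[0];P=cloud(m,d,S['pixels']);P=P[P[:,2]>.008]
hsv=cv2.cvtColor(p,cv2.COLOR_RGB2HSV)
k=S['pixels']&(d>0)&(hsv[...,1]>60);H=cloud(m,d,k);H=H[(H[:,2]>.01)&(H[:,2]<.03)][:,:2]
print(S['score'],S['uv'],len(P),cv2.minAreaRect(P[:,:2].astype(np.float32)),cv2.minAreaRect(H.astype(np.float32)))
e=np.linalg.svd(H-H.mean(0),full_matrices=False)[2][0];e*=np.sign(e[1]);print('yaw',np.arctan2(e[1],e[0]))
t=(P[:,:2]-H.mean(0))@e;print('mid',H.mean(0)+e*(t.min()+t.max())/2,np.ptp(t))
p,d,m=shot('scene');s=silhouettes('scene','flux_pot')[0];P=cloud(m,d,s['pixels']);print(P[P[:,2]>.04].mean(0),P[:,2].max())
E
```

```text
[0.5084 0.3359 0.2096] [3.141 0.    1.381]
hammer 0.56 [264.1, 134.8] [0.50796561 0.40053819 0.        ]
hammer_head 0.81 [257.6, 65.5] [0.51570959 0.46985622 0.013     ]
0.56 [261.8, 100.6] 3407 ((0.5030727386474609, 0.39943575859069824), (0.1674121767282486, 0.059943053871393204), 79.02783203125) ((0.5015258193016052, 0.399735689163208), (0.1674121767282486, 0.056791603565216064), 79.02783203125)
yaw 1.401259506384613
mid [0.50397132 0.39918065] 0.16692354386986805
[0.57285675 0.16145308 0.04596888] 0.05366245083225365
```

View pics/w8.png

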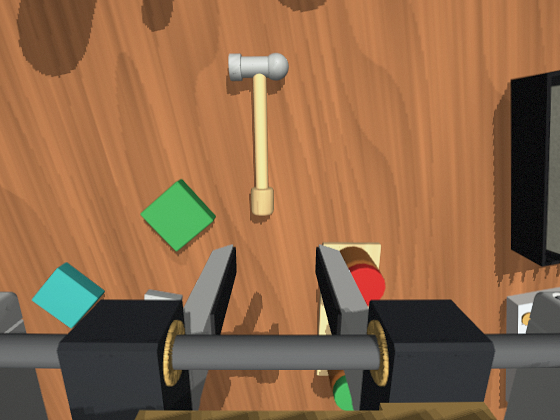

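{"name": "move_arm", "arguments": {
  "steps": [0,0,0.02,0.002,0.04,-0.02,0.5,0,0,0.02,0.002,0.08,-0.04,0.5,0,0,0.02,0.002,0.107,-0.07,0.5,0,0,0.02,0.002,0.107,-0.11,0.5,0,0,0.02,0.002,0.107,-0.14,0.5,0,0,0.02,0.002,0.107,-0.165,0.5,0,0,0.02,0.002,0.107,-0.18,0.5,0,0,0.02,0.002,0.107,-0.188,0.5,0,0,0.02,0.002,0.107,-0.194,0.5,0,0,0.02,0.002,0.107,-0.194,0.5]
}}

```text
time: 19.15
tool_pos: [0.5113, 0.4415, 0.0159]
ee_rot: [3.141, -0.001, 1.397]
wrist_force: [0.4, 0.3, -0.2]
width: 0.0469
finger_force: 0.0
```

{"name": "move_arm", "arguments": {
  "steps": [0,0,0,0,0,0,0.0,0,0,0,0,0,0,0.0,0,0,0,0,0,0,0.0,0,0,0,0,0,0,0.0,0,0,0,0,0,0,0.0,0,0,0,0,0,0,0.0,0,0,0,0,0,0.03,0.0,0,0,0,0,0,0.07,0.0,0,0,0,0,0,0.11,0.0,0,0,0,0,0,0.14,0.0,0,0,0,0,0,0.14,0.0]
}}

```text
time: 20.25
tool_pos: [0.513, 0.4433, 0.1617]
ee_rot: [3.134, -0.008, 1.398]
wrist_force: [0.6, 0.8, -1.1]
width: 0.0131
finger_force: 30.0
```

```bash
python3 - <<'E'
from h import *
print(np.round(get_obs()['joint_positions'],2))
p,d,m=shot('wrist','w9.png');q,_,_=shot('side')
cv2.imwrite('pics/c9.png',cv2.resize(np.hstack([p,q])[:,:,::-1],(800,300),interpolation=cv2.INTER_AREA))
for n in('hammer','hammer_head'):
    for s in spot_point('wrist',n)[:2]: print(n,s['score'],s['uv'],onz(m,[s['uv']],0.15)[0])
E
```

```text
[0.63 0.38 1.13 0.   1.62 0.8 ]
hammer 0.79 [277.0, 316.2] [0.50635481 0.40933499 0.15      ]
hammer_head 0.79 [275.7, 220.9] [0.51581884 0.46846711 0.15      ]
```

View pics/c9.png

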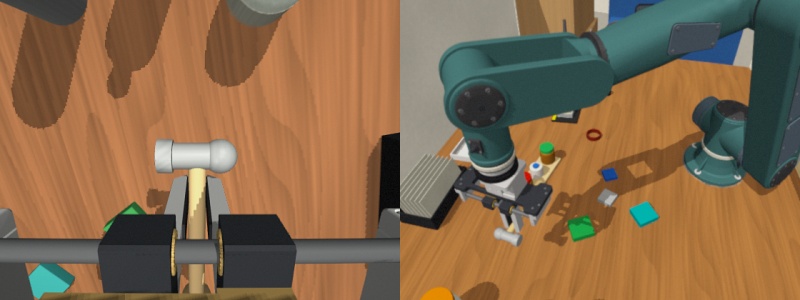

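```bash
python3 - <<'E'
from h import *
for c in('scene','side'):
    p,d,m=shot(c);P=cloud(m,d,d>0)
    k=(P[:,2]>.02)&(P[:,2]<.2)&(P[:,0]>.6)&(P[:,0]<.8)&(P[:,1]>-.4)&(P[:,1]<.4);Q=P[k]
    H=np.histogram2d(Q[:,0],Q[:,1],bins=[np.arange(.6,.81,.04),np.arange(-.4,.41,.08)])[0].astype(int);print(c);print(H)
E
```

```text
scene
[[  0   0   0   0   0   0   0 106  13   0]
 [  0   0   0   0   0   0   0   0   0   0]
 [  0   0   0   0   0   0   0   0   0   0]
 [  0   0   0   0   0   0   0   0   0   0]
 [  0  26 190   0  39  75  76 211 239 161]]
side
[[   0    0    0    0    0    0    0    0    0    0]
 [   0    0    0    0    0    0    0    0    0    0]
 [   0    0    0    0    0    0    0    0    0    0]
 [   0    0    0    0    0    0    0    0    0    0]
 [   0    0    0    0    0    0    0  208  813 1014]]
```

{"name": "move_arm", "arguments": {
  "steps": [0,0,0,0,-0.02,0,0,0,0,0.03,0.01,-0.06,0,0,0,0,0.06,0.02,-0.1,0,0,0,0,0.09,0.03,-0.145,0,0,0,0,0.12,0.04,-0.19,0,0,0,0,0.15,0.05,-0.235,0,0,0,0,0.18,0.06,-0.28,0,0,0,0,0.2,0.07,-0.325,0,0,0,0,0.22,0.08,-0.37,0,0,0,0,0.233,0.09,-0.41,0,0,0,0,0.233,0.1,-0.44,0,0,0,0,0.233,0.1,-0.44,0,0]
}}

```text
time: 21.75
tool_pos: [0.6108, -0.0029, 0.1532]
ee_rot: [-3.139, 0.002, 1.625]
wrist_force: [-0.4, -0.1, -2.3]
width: 0.0128
finger_force: 30.0
```

{"name": "move_arm", "arguments": {
  "steps": [0,0,0,0.016,-0.04,0,0,0,0,0,0.032,-0.08,0,0,0,0,0,0.049,-0.124,0,0,0,0,0,0.049,-0.124,-0.03,0,0,0,0,0.049,-0.124,-0.06,0,0,0,0,0.049,-0.124,-0.06,0,0,0,0,0.049,-0.124,-0.06,0]
}}

```text
time: 22.45
tool_pos: [0.6588, -0.1214, 0.0938]
ee_rot: [-3.138, -0.002, 1.632]
wrist_force: [0.4, -0.1, -1.6]
width: 0.0131
finger_force: 30.0
```

```bash
python3 - <<'E'
from h import *
o=get_obs();print(np.round(o['tool_pos'],4),np.round(o['ee_rot'],3))
for c in('scene','side'):
    p,d,m=shot(c,'h_%s.png'%c)
    hsv=cv2.cvtColor(p,cv2.COLOR_RGB2HSV)
    v,u=np.nonzero(d>0); W=np.zeros(d.shape+(3,)); W[v,u]=world(m,np.c_[u,v],d[v,u])
    X,Y,Z=W[...,0],W[...,1],W[...,2]
    k=(Z>.06)&(Z<.115)&(X>.6)&(X<.72)&(Y>-.28)&(Y<-.04)&(hsv[...,2]>90)
    for y0 in np.arange(-.26,-.04,.02):
        q=W[k&(abs(Y-y0)<.01)]
        if len(q)>3: print(c,round(y0,2),np.round([q[:,0].mean(),q[:,0].min(),q[:,0].max(),q[:,2].max(),q[:,1].min(),q[:,1].max()],3),len(q))
E
```

```text
[ 0.6588 -0.1214  0.0938] [-3.138e+00 -2.000e-03  1.632e+00]
scene -0.24 [ 0.668  0.652  0.678  0.106 -0.249 -0.23 ] 214
scene -0.22 [ 0.668  0.653  0.677  0.106 -0.23  -0.21 ] 131
scene -0.2 [ 0.665  0.656  0.671  0.1   -0.21  -0.19 ] 94
scene -0.18 [ 0.664  0.655  0.669  0.099 -0.19  -0.17 ] 92
scene -0.16 [ 0.663  0.653  0.668  0.1   -0.169 -0.15 ] 82
scene -0.14 [ 0.659  0.64   0.678  0.114 -0.15  -0.13 ] 177
scene -0.12 [ 0.668  0.65   0.679  0.115 -0.13  -0.111] 144
scene -0.1 [ 0.675  0.657  0.686  0.104 -0.105 -0.09 ] 132
side -0.24 [ 0.66   0.653  0.674  0.106 -0.242 -0.23 ] 20
side -0.22 [ 0.662  0.652  0.675  0.106 -0.229 -0.212] 48
side -0.2 [ 0.662  0.657  0.671  0.102 -0.209 -0.191] 21
side -0.18 [ 0.658  0.655  0.664  0.101 -0.189 -0.174] 11
side -0.14 [ 0.653  0.642  0.665  0.108 -0.139 -0.13 ] 4
side -0.12 [ 0.656  0.639  0.678  0.115 -0.13  -0.11 ] 91
side -0.1 [ 0.652  0.627  0.681  0.113 -0.11  -0.09 ] 54
side -0.08 [ 0.656  0.627  0.686  0.106 -0.09  -0.077] 158
```

View pics/h_scene.png

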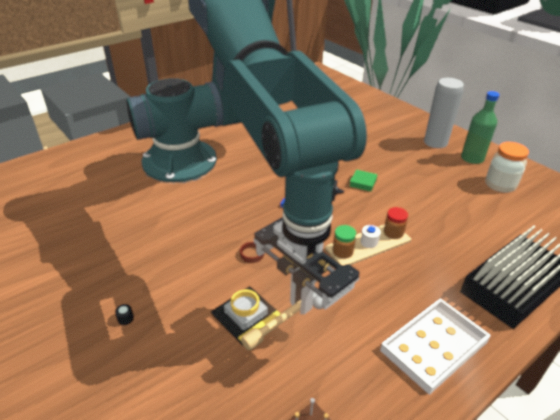

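{"name": "move_arm", "arguments": {
  "steps": [0,0,0,0,0,-0.03,0,0,0,0,0,0,-0.055,0,0,0,0,0,0,-0.068,0,0,0,0,0,0,-0.075,0,0,0,0,0,0,-0.079,0,0,0,0,0,0,-0.079,0,0,0,0,0,0,-0.079,0.3,0,0,0,0,0,-0.079,0.3,0,0,0,0,0,-0.079,0.3,0,0,0,0,0,-0.079,0.3]
}}

```text
time: 23.55
tool_pos: [0.6603, -0.1226, 0.0174]
ee_rot: [3.14, 0.0, 1.631]
wrist_force: [0.3, -0.3, -0.4]
width: 0.0283
finger_force: 0.0
```

{"name": "move_arm", "arguments": {
  "steps": [0,0,0,0,0,0.03,0.3,0,0,0,0,0,0.07,0.3,0,0,0,0,0,0.11,0.3,0,0,0,0,0,0.15,0.3,0,0,0,0,0,0.19,0.3,0,0,0,-0.03,0.04,0.19,0.3,0,0,0,-0.06,0.08,0.19,0.3,0,0,0,-0.09,0.12,0.19,0.3,0,0,0,-0.12,0.16,0.19,0.3,0,0,0,-0.15,0.2,0.19,0.3,0,0,0,-0.18,0.22,0.19,0.3,0,0,0,-0.18,0.22,0.19,0.3]
}}

```text
time: 24.75
tool_pos: [0.477, 0.1001, 0.2074]
ee_rot: [3.141, -0.001, 1.636]
wrist_force: [0.8, -0.7, 0.1]
width: 0.0284
finger_force: 0.0
```

```bash
python3 meas.py | grep -E "pad|block|bangle|pot|hammer|jar"; python3 - <<'E'
from h import *
p,d,m=shot('scene')
cv2.imwrite('pics/fin.png',cv2.resize(p[170:380,100:460,::-1],(792,462)))
for c in('scene','side'):
    shot(c)
    m=camera_model(c)
    for n,z in(('hammer',0),('hammer_head',.013)):
        for s in spot_point(c,n)[:1]: print(c,n,s['score'],onz(m,[s['uv']],z)[0])
E
```

```text
scene pad 0.89 [244. 328.] ztop 0.011 c 0.559 -0.174 wh 0.102 0.099 a 3.3 964
scene pad 0.72 [361. 239.] ztop 0.069 c 0.567 0.163 wh 0.186 0.048 a 79.0 521
scene jar_board 0.95 [362. 242.] ztop 0.069 c 0.567 0.163 wh 0.186 0.048 a 79.0 532
scene bench_block 0.9 [246. 311.] ztop 0.031 c 0.562 -0.174 wh 0.060 0.060 a 3.6 512
scene bench_block 0.83 [313. 185.] ztop 0.015 c 0.338 0.212 wh 0.044 0.049 a 70.5 186
scene bench_block 0.75 [287. 203.] ztop 0.014 c 0.346 0.118 wh 0.040 0.040 a 27.3 160
scene bench_block 0.75 [360. 242.] ztop 0.069 c 0.567 0.163 wh 0.186 0.048 a 79.0 512
scene brass_bangle 0.93 [251. 310.] ztop 0.045 c 0.558 -0.174 wh 0.053 0.055 a 36.5 221
scene copper_bangle 0.53 [252. 246.] ztop 0.015 c 0.431 -0.063 wh 0.047 0.056 a 55.0 122
scene flux_pot 0.92 [372. 236.] ztop 0.050 c 0.572 0.163 wh 0.037 0.036 a 60.4 136
scene hammer 0.97 [286. 339.] ztop 0.024 c 0.670 -0.164 wh 0.061 0.167 a 9.4 661
side pad 0.57 [231. 165.] ztop 0.011 c 0.561 -0.166 wh 0.100 0.097 a 3.9 259
side jar_board 0.63 [194. 250.] ztop 0.070 c 0.567 0.168 wh 0.184 0.045 a 78.7 551
side bench_block
[... 359 characters left out ...]
ztop 0.045 c 0.560 -0.170 wh 0.031 0.055 a 17.4 62
side copper_bangle 0.63 [274. 185.] ztop 0.015 c 0.428 -0.060 wh 0.044 0.054 a 11.1 85
side copper_bangle 0.31 [197. 164.] ztop 0.024 c 0.662 -0.165 wh 0.052 0.166 a 3.7 178
side flux_pot 0.83 [189. 238.] ztop 0.050 c 0.570 0.168 wh 0.036 0.034 a 59.1 133
side hammer 0.82 [197. 166.] ztop 0.024 c 0.671 -0.161 wh 0.056 0.167 a 10.0 180
side hammer 0.62 [272. 187.] ztop 0.015 c 0.429 -0.060 wh 0.052 0.054 a 11.2 119
scene hammer 0.71 [ 0.66709282 -0.16580835  0.        ]
scene hammer_head 0.75 [ 0.6539814  -0.09259497  0.013     ]
side hammer 0.63 [ 0.65200614 -0.15852733  0.        ]
side hammer_head 0.79 [ 0.64418562 -0.08712908  0.013     ]
```

View pics/fin.png

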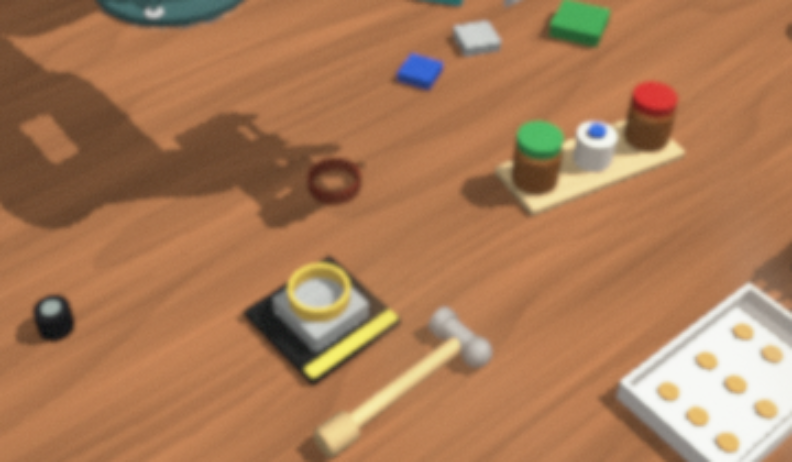

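```bash
python3 - <<'E'
from h import *
for c in('scene','side'):
    p,d,m=shot(c)
    v,u=np.nonzero(d>0); W=np.zeros(d.shape+(3,)); W[v,u]=world(m,np.c_[u,v],d[v,u])
    X,Y,Z=W[...,0],W[...,1],W[...,2]
    k=(Z>.008)&(Z<.03)&(X>.625)&(X<.72)&(Y>-.27)&(Y<-.06);Q=W[k]
    print(c,'yext',Q[:,1].min(),Q[:,1].max(),len(Q))
    for y0 in(-.24,-.23,-.21,-.19,-.17,-.15,-.13,-.115,-.1,-.09):
        q=Q[(abs(Q[:,1]-y0)<.008)]
        if len(q)>2: q=q[q[:,2]>q[:,2].max()-.006];print(y0,np.round([q[:,0].mean(),q[:,0].min(),q[:,0].max(),q[:,2].max()],4),len(q))
E
```

```text
scene yext -0.25005625588631064 -0.08219881396620457 1107
-0.24 [0.6668 0.6574 0.6774 0.0278] 82
-0.23 [0.667  0.6569 0.6782 0.0268] 83
-0.21 [0.6657 0.6592 0.6721 0.0213] 55
-0.19 [0.6648 0.6576 0.6707 0.0208] 56
-0.17 [0.6634 0.6565 0.6701 0.0211] 48
-0.15 [0.6622 0.655  0.6678 0.0213] 46
-0.13 [0.6618 0.6546 0.6683 0.0217] 46
-0.115 [0.6581 0.63   0.6684 0.0209] 58
-0.1 [0.6562 0.6289 0.686  0.0264] 128
-0.09 [0.6606 0.6289 0.6862 0.0266] 116
side yext -0.24635058072161617 -0.07871429276423392 347
-0.24 [0.6647 0.6572 0.6749 0.0272] 18
-0.23 [0.6644 0.6572 0.6749 0.0276] 19
-0.21 [0.6631 0.657  0.6672 0.0246] 6
-0.19 [0.662  0.6571 0.6685 0.0208] 13
-0.17 [0.6614 0.6555 0.6682 0.0224] 15
-0.15 [0.6599 0.6537 0.6659 0.0198] 15
-0.13 [0.6594 0.6541 0.6651 0.0212] 16
-0.115 [0.6587 0.6527 0.6658 0.0205] 19
-0.1 [0.6537 0.6311 0.6855 0.0263] 29
-0.09 [0.6564 0.6299 0.6822 0.0273] 54
```

Handle slope is 0.05–0.06 rad, parallel to the pad. It is centred about 0.102 m ahead of the pad's centre and lies flat. All other placings check out, so I'm handing in.

```bash
python3 -c "
from bench import *
print(close_job())"
```

```text
the job is handed in; nothing more can be done
None
```

I finished all four placements and handed the job in at about 25 s of the 102 s allowed; by my last camera measurements, block, brass bangle, pot and hammer are all within tolerance, and the copper bangle and loupe were left where they were (the hand-in itself gave no verdict).

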